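# Pin a drawing card to the cork board

## Task

Pin the drawing card down on the cork board by pressing its three steel pins in with the fingertips, lightly and one after another: first the broad round thumbtack, then the T-pin with the bar head, last the slim tall push-pin, each until its head rests on the card. Only press them, never pull them, and leave the paperweight and everything else lying where it is.

Things in the scene. Friction and masses are not known exactly. Their poses are not given: they have to be found in the camera images.
- board: Cork pin board, 240 x 300 x 20 mm, fixed on the table; origin at the centre of its underside, z up, x across its short side (away from the robot at yaw 0), y along its long side. A stiff white drawing card 180 x 240 mm, 2 mm thick, lies flat and centred on it, so the card's face is 22 mm above the table. A pin or the paperweight stands near each of the card's four corners; which is where differs from run to run.
- disc_top (a point): Broad flat thumbtack: round dark steel head 34 mm across, 6 mm thick, very slightly domed. This point is the centre of the top of the head and moves with it; z up. With the pin fully home it is 6 mm above the card (28 mm above the table).
- disc (a joint): How far the round thumbtack is pushed in, in m: 0 = underside of the head 12 mm above the card, 0.012 = fully home, head resting on the card (solid stop); it starts between 0 and 0.003. It goes straight down against a friction of about 3 N and stays where it is left; negative = pulled out of the cork.
- tbar_top (a point): T-pin: its head is a dark steel bar 44 mm long and 9 mm thick lying level, crosswise on its shank (bar along this frame's y axis). This point is the centre of the top of the head and moves with it; z up. With the pin fully home it is 9 mm above the card (31 mm above the table).
- tbar (a joint): How far the T-pin is pushed in, in m: 0 = underside of the head 12 mm above the card, 0.012 = fully home, head resting on the card (solid stop); it starts between 0 and 0.003. It goes straight down against a friction of about 3 N and stays where it is left; negative = pulled out of the cork.
- spool_top (a point): Slim tall push-pin: spool-shaped dark steel head 26 mm tall, 18 mm across at the foot, 16 mm across its flat top. This point is the centre of the top of the head and moves with it; z up. With the pin fully home it is 26 mm above the card (48 mm above the table).
- spool (a joint): How far the push-pin is pushed in, in m: 0 = underside of the head 12 mm above the card, 0.012 = fully home, head resting on the card (solid stop); it starts between 0 and 0.003. It goes straight down against a friction of about 3 N and stays where it is left; negative = pulled out of the cork.
- weight: Paperweight: dark steel block 34 x 34 x 22 mm with a brass stud 10 mm wide and 12 mm tall on top, loose on the card near its fourth corner; origin at the centre of its underside. Leave it alone.
- eraser: White eraser 22 x 45 x 12 mm, loose on the middle of the card; origin at the centre of its underside. Leave it alone.
- pencil: Flat carpenter's pencil 14 x 110 x 8 mm, loose on the middle of the card; origin at the centre of its underside. Leave it alone.
- brush: Paint brush about 200 mm long, loose on the table to the robot's right of the board, lying flat. Leave it alone.
- tumbler: Empty glass tumbler 72 mm across, 100 mm tall, loose on the table to the robot's left of the board; origin at the centre of its underside. Leave it alone.
- ink: Ink jar 48 mm across, 60 mm tall, loose on the table to the left of the board; origin at the centre of its underside. Leave it alone.
- sharpener: Metal pencil sharpener 26 x 16 x 13 mm, loose on the table to the right of the board; origin at the centre of its underside. Leave it alone.
- disc_foot: Where the round thumbtack enters the card: origin on the card's face on the pin's axis, straight below its head; does not move.
- tbar_foot: Where the T-pin enters the card: origin on the card's face on the pin's axis, straight below its head; does not move.
- spool_foot: Where the push-pin enters the card: origin on the card's face on the pin's axis, straight below its head; does not move.

How it is judged:
On the way, in this order (a step that is already met when the one before it is completed fails the run):
1. the round thumbtack is pressed home (value of joint disc above 0.0095 m), for 0.1 s.
2. the T-pin is pressed home (value of joint tbar above 0.0095 m), for 0.1 s.
3. the push-pin is pressed home (value of joint spool above 0.0095 m), for 0.1 s.
At the end, for the whole second after the job is handed in: All three pins are in to within 2.5 mm of fully home (joint above 0.0095), and every bystander is at rest within 15 mm of where it started (value of joint each of disc, tbar, spool above 0.0095 m and distance of each of weight, eraser, pencil, brush, tumbler, ink, sharpener from where it was at the start of the episode below 0.015 m and linear speed of each of weight, eraser, pencil, brush, tumbler, ink, sharpener below 0.02 m/s); the robot touches nothing.
It fails at once if the T-pin is pushed in before the round thumbtack is home (value of joint tbar above 0.006 m and value of joint disc below 0.0095 m).
It fails at once if the push-pin is pushed in before the T-pin is home (value of joint spool above 0.006 m and value of joint tbar below 0.0095 m).
It fails at once if a pin is pulled upward out of the cork (value of joint any of disc, tbar, spool below -0.003 m).
It fails at once if a pin or the board is pressed hard (over 30 N) instead of lightly (contact force between any of the fingers, the arm and board above 30 N or contact force between any of the fingers, the arm and disc_foot above 30 N or contact force between any of the fingers, the arm and tbar_foot above 30 N or contact force between any of the fingers, the arm and spool_foot above 30 N).
It fails at once if a bystander is lifted, knocked or shifted by more than 15 mm (distance of any of weight, eraser, pencil, brush, tumbler, ink, sharpener from where it was at the start of the episode above 0.015 m).
It also fails if it takes over 45 s, if anything falls off the work surface, if the arm or the gripper's body presses on something with over 40 N, if the wrist force passes 120 N, or if a joint passes its speed limit or range.

## Robot

A 7-joint arm with a two-finger parallel gripper is mounted at the origin on the work surface. World frame = base frame: x ahead of the robot, y to its left, z up, the work surface at z = 0. Lengths are in m, angles in rad, forces in N, time in s.
With the tool pointing down it reaches from about 0.35 to 0.9 m from the base axis. Payload 7.2 kg.
Tool frame: the origin (TCP) lies at the very end of the fingers, on their centre line; the grasp point (between the pads) lies 19 mm behind it; z points along the fingers, y is the direction in which the jaws open and shut (so a half turn about z gives the same grasp; the last joint's range is limited). The gripper opens to 88 mm and grips with 3 to 60 N. Pads are 20 mm wide; open, the fingers measure 115 mm over their backs; the gripper's body (75 mm by 178 mm) begins 61 mm behind the grasp point.
Start: joints at [-1.188, 0.411, -0.013, 1.596, 0.006, 1.134, -0.082], TCP at [0.272, 0.563, 0.201] pointing down, gripper open.
Joint ranges: [-2.95, 2.95], [-0.29, 1.99], [-1.47, 1.44], [0.14, 2.54], [-1.03, 4.17], [0.13, 1.85], [-2.86, 2.86]. Speed limits (rad/s): [2.39, 2.39, 3.01, 3.01, 3.14, 3.14, 3.14].

## Interface

Orientations are given as a unit quaternion [x, y, z, w].
In Python, from bench import arm gives the robot as it stands.
- The arm moves only by the tool arm_command, never from a script. Its argument "targets" is a list of rows, each a list of 6 numbers: the shift along the tool's x, y, z in mm, then the turn, a rotation vector about the tool's x, y, z in degrees. In form: [[x, y, z, rx, ry, rz], ...]. A call has 1 to 20 rows; each row shifts and turns the commanded pose from where the row before left it, along the tool's axes as they then stand; what a row does not reach is not made up. A row lasts 1/12 s, in which the tool goes at most 41.7 mm and 7.16 degrees, less where a joint would pass 70% of its speed; a pose out of reach is approached as far as the arm can. A call is refused whole if a number of a shift passes 41.7 or a number of a turn 7.16, either way. A call with a gripper value outside its range is refused whole. "grip" is the opening, from -1 (shut) to 1 (fully open), set as the call begins (left out, the last holds). The fingers move at their own pace and stop on an object; "force" is the grip in N (left out, the last holds). Time passes only in rows, so rows that do not move let the fingers close. It gives the time, the measured TCP pose, the force and the opening at its end, in the units of the state.
- arm.observe(): the state, without advancing time (a new reading comes with each control period).
- arm.snapshot(name): name is "scene" or "top"; returns a dict with "color" (384x512x3 uint8, red, green, blue), "range_z" (384x512 float32, m along the optical axis (not along the pixel's ray), 0 where there is no reading), "fx", "fy", "cx", "cy" (pixels), "world_to_cam" (4x4, takes a point from world to camera coordinates). Camera axes: x right, y up, looking along -z (the intrinsics and any distortion apply to the point x, -y, -z); pixel columns grow to the right and rows downward; lengths in m; the calibration is good to about 2 mm. A picture is of the moment at which its call begins.
- arm.job_done(): hands the job in, once; it reports no verdict.
The state is a dict: "clock": time; "q": joint angles; "joint_velocities": joint speeds; "effort": joint torques, N m; "tool_pos": TCP position; "tcp_rot": TCP orientation; "force": force on the tool from outside, world axes, zero at the start; "wrist_torque": the same for the moment, N m; "finger_gap": finger opening in m.
Only numpy, scipy, OpenCV 4.12 (cv2) and the standard library are available. Lean on these libraries where they do the work, as an engineer would, in place of code of your own. Each camera call takes 0.05 s, during which the arm holds its last target. There are 200 camera calls.

## Working session

There is one attempt and no reset: what is moved stays moved. The work goes in short steps, Python scripts to look and compute and a tool call to move; the robot and the scene stay as the last step left them, time stands still between calls to the robot, and variables do not carry over. Pictures are saved under pics/ and viewed, about 8 in all and at most 12, crops included, and the job is handed in when it is done.

Besides the shell and the picture viewer there is one more tool, called as name([rows], argument=value, ...), one row to a line, values as JSON. arm_command: Moves the arm, as the interface text tells. Its arguments: {"type":"object","properties":{"targets":{"type":"array"},"grip":{"type":"number"},"force":{"type":"number"}},"required":["targets"]}

```bash
ls; mkdir -p pics
python3 - <<'E'
from bench import arm
import cv2,numpy as np,pickle
print(arm.observe())
d={}
for n in("scene","top"):
    s=arm.snapshot(n);d[n]=s;cv2.imwrite(f"pics/{n}0.png",s["color"][...,::-1]);print(n,s["fx"],s["fy"],s["cx"],s["cy"],s["world_to_cam"],[k for k in s])
pickle.dump(d,open("s0.pkl","wb"))
E
```

```text
pics
{'clock': 0.0, 'q': array([-1.18819469,  0.41188273, -0.01273367,  1.59702597,  0.00559702,
        1.13427618, -0.08223451]), 'joint_velocities': array([-0.0002258 ,  0.0015612 ,  0.00047703, -0.00079008,  0.0006286 ,
       -0.0022721 ,  0.00082596]), 'effort': array([-1.90812798e-04, -5.87946081e+01,  6.41318019e-01, -2.91079581e+01,
       -5.39312256e-02,  1.82606274e-02,  1.44991141e-04]), 'tool_pos': array([0.27210244, 0.56207622, 0.20022707]), 'tcp_rot': array([ 2.23492793e-01,  9.74705271e-01, -7.68159543e-04, -1.25447044e-04]), 'force': array([-0.90609143, -1.03970183,  0.24359561]), 'wrist_torque': array([ 0.0199568 , -0.05200956,  0.01098234]), 'finger_gap': 0.08786932332445901}
scene 371.82142014896175 371.82142014896175 255.33377900393072 194.24230025185392 [[-4.40259766e-01  8.97869966e-01 -9.28501305e-04  2.73817029e-01]
 [-7.01968327e-01 -3.43556598e-01  6.23866438e-01  3.73461297e-01]
 [ 5.59831944e-01  2.75315070e-01  7.81530426e-01 -1.34560568e+00]
 [ 0.00000000e+00  0.00000000e+00  0.00000000e+00  1.00000000e+00]] ['color', 'range_z', 'fx', 'fy', 'cx', 'cy', 'world_to_cam']
top 429.5001640150329 429.5001640150329 258.3435069621526 195.8267893811217 [[ 0.0990976  -0.99505701 -0.00641902 -0.03686009]
 [ 0.96906533  0.09503976  0.22777145 -0.59288583]
 [-0.22603552 -0.02879205  0.97369346 -0.94381446]
 [ 0.          0.          0.          1.        ]] ['color', 'range_z', 'fx', 'fy', 'cx', 'cy', 'world_to_cam']
```

View pics/top0.png

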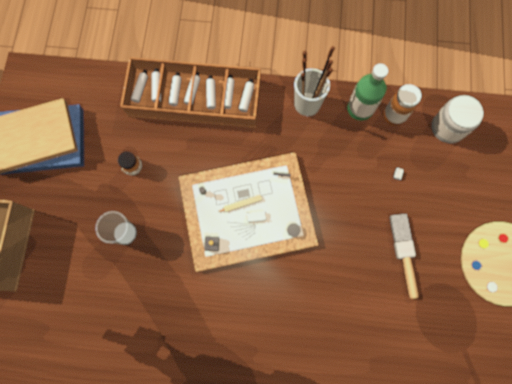

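View pics/scene0.png

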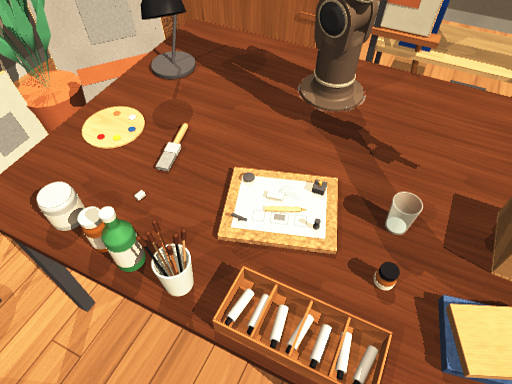

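Top view: disc about (294,230), T-pin (283,175), push-pin (203,190), weight (212,243). I'll zoom in and segment.

```bash
cat > h.py <<'E'
import numpy as np,cv2
def ray(s,u,v,z):
    M=s["world_to_cam"];R=M[:3,:3];c=-R.T@M[:3,3]
    d=R.T@np.array([(u-s["cx"])/s["fx"],-(v-s["cy"])/s["fy"],-1])
    return c+d*(z-c[2])/d[2]
def cloud(s):
    v,u=np.mgrid[:384,:512];z=s["range_z"]
    p=np.stack([(u-s["cx"])/s["fx"]*z,-(v-s["cy"])/s["fy"]*z,-z],-1)
    M=s["world_to_cam"];return (p-M[:3,3])@M[:3,:3]
def proj(s,p):
    c=s["world_to_cam"][:3,:3]@p+s["world_to_cam"][:3,3]
    return s["cx"]+s["fx"]*c[0]/-c[2], s["cy"]-s["fy"]*c[1]/-c[2]
E
python3 - <<'E'
import pickle;from h import *
d=pickle.load(open("s0.pkl","rb"))
for n,(u0,v0,w,h) in dict(top=(170,145,160,130),scene=(210,160,140,100)).items():
    s=d[n];g=cv2.cvtColor(s["color"],cv2.COLOR_RGB2GRAY);P=cloud(s)
    m=np.zeros_like(g);card=cv2.inRange(s["color"],(170,170,160),(255,255,255))
    c=max(cv2.findContours(card[v0:v0+h,u0:u0+w],0,1)[0],key=cv2.contourArea)
    hull=cv2.convexHull(c)+[u0,v0];cv2.fillConvexPoly(m,hull,255)
    r=cv2.minAreaRect(hull);print(n,"card rect",r,"corners",[np.round(ray(s,*q,.022)[:2],4) for q in cv2.boxPoints(r)])
    dk=((g<105)&(m>0)).astype(np.uint8)
    k,l,st,ce=cv2.connectedComponentsWithStats(dk)
    for i in range(1,k):
        if st[i,4]<12: continue
        q=P[l==i];print(np.round(ce[i],1),st[i],"z pct",np.round(np.percentile(q[:,2],[10,50,90]),3),
          "at .039/.042/.059:",*[np.round(ray(s,*ce[i],z)[:2],4) for z in(.039,.042,.059)])
im=[cv2.resize(d[n]["color"][v:v+h,u:u+w,::-1],(800,300 if 0 else int(800*h/w)),interpolation=2) for n,(u,v,w,h) in dict(top=(170,145,160,118)).items()]
cv2.imwrite("pics/c.png",im[0])
E
```

```text
top card rect ((246.44630432128906, 210.0829315185547), (73.96377563476562, 100.57396697998047), 77.90524291992188) corners [array([0.6166, 0.1961]), array([ 0.6948, -0.0425]), array([ 0.5166, -0.0949]), array([0.4431, 0.135 ])]
scene card rect ((280.880859375, 205.59304809570312), (94.76190185546875, 54.740806579589844), 7.016502380371094) corners [array([ 0.6895, -0.0377]), array([ 0.5167, -0.1097]), array([0.4394, 0.1474]), array([0.6164, 0.1904])]
[317.3 191. ] [312 188  12   7  48] z pct [0.029 0.035 0.043] at .039/.042/.059: [0.4935 0.1236] [0.496  0.1241] [0.51   0.1269]
[315.6 225.2] [313 221   6   8  32] z pct [0.035 0.041 0.057] at .039/.042/.059: [0.6002 0.1583] [0.6023 0.1587] [0.614  0.1608]
```

View pics/c.png

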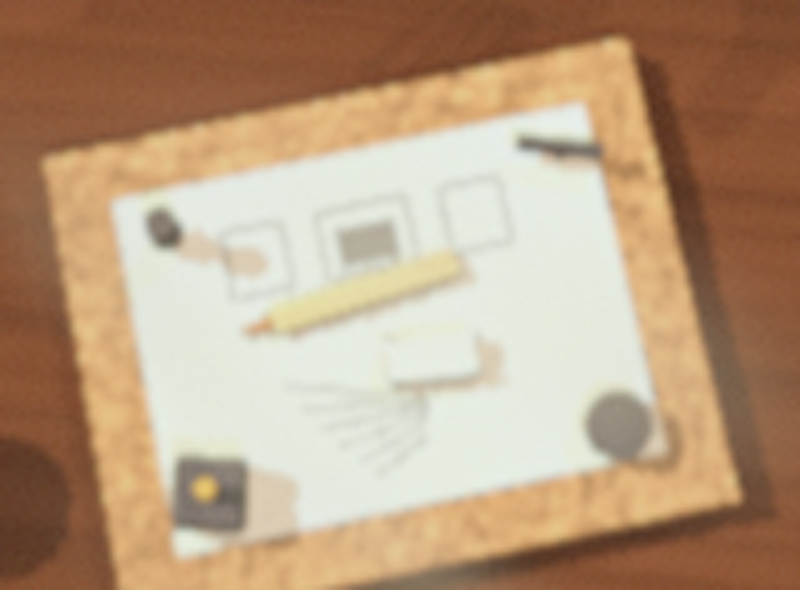

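The crop (5x) shows the disc at (617,424), the T-bar from (518,140) to (600,153), the push-pin at (165,228) leaning outward with its side visible, and the weight at (212,492).

Run:
```python
import pickle;from h import *
d=pickle.load(open("s0.pkl","rb"))
s=d["top"];P=cloud(s);S=d["scene"];PS=cloud(S)
for n,(u,v,r,z) in dict(disc=(293,229,11,.039),tbar=(282,174,12,.042),spool=(203,190,8,.059)).items():
    u0,v0=u-r,v-r
    c=s["color"][v0:v0+2*r,u0:u0+2*r].astype(int)
    mx=c.max(-1)
    k,l,st,ce=cv2.connectedComponentsWithStats((mx<115).astype(np.uint8))
    for i in range(1,k):
        if st[i,4]<8: continue
        pts=np.argwhere(l==i)[:,::-1].astype(np.float32)+[u0,v0]
        rc=cv2.minAreaRect(pts.astype(np.float32));q=P[l.shape[0]*0+v0:v0+2*r,u0:u0+2*r][l==i]
        b=cv2.boxPoints(rc)
        p=ray(s,*rc[0],z)
        print(n,np.round(ce[i]+[u0,v0],1),rc,"xy",p[:2].round(4),"zmed",np.percentile(q[:,2],[10,50,90]).round(3),"corn",[ray(s,*x,z)[:2].round(3) for x in b],"in scene:",np.round(proj(S,p),1))
        if n=="spool": print(c.max(-1))
im=cv2.resize(S["color"][165:250,215:345,::-1],(780,510),interpolation=2);cv2.imwrite("pics/cs.png",im)
```

```text
(no output)
```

View pics/cs.png

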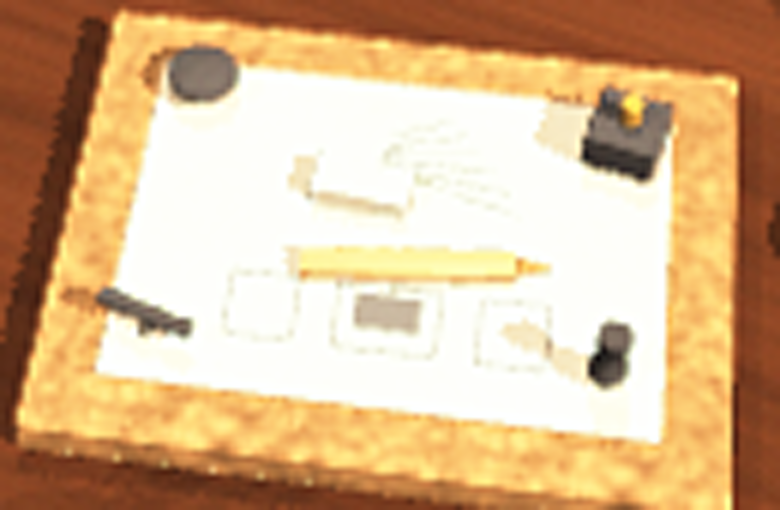

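The scene crop (6x) shows disc (203,72), T-bar (100,297)–(190,326), push-pin top (617,336), and weight (628,135). The threshold was too low for the hazier top image, so I'll raise it.

Run:
```python
import pickle;from h import *
d=pickle.load(open("s0.pkl","rb"))
s=d["top"];S=d["scene"]
sc=dict(disc=(248.4,176.5),tbar=(238.8,216.2),spool=(317.4,220.6))
for n,(u,v,r,z) in dict(disc=(293,229,11,.039),tbar=(282,174,12,.042),spool=(203,190,8,.059)).items():
    u0,v0=u-r,v-r
    c=cv2.cvtColor(s["color"],cv2.COLOR_RGB2HSV)[v0:v0+2*r,u0:u0+2*r].astype(int)
    m=(c[...,2]<160)&(c[...,1]<75)
    k,l,st,ce=cv2.connectedComponentsWithStats(m.astype(np.uint8))
    i=1+np.argmax(st[1:,4])
    pts=(np.argwhere(l==i)[:,::-1]+[u0,v0]).astype(np.float32)
    rc=cv2.minAreaRect(pts);ct=ce[i]+[u0,v0];b=cv2.boxPoints(rc)
    p=ray(s,*rc[0],z)
    print(n,st[i,4],ct.round(1),"rect",np.round(rc[0],1),np.round(rc[1],1),rc[2],"xy",p[:2].round(4),"corn",[ray(s,*x,z)[:2].round(3) for x in b],"scene xy",ray(S,*sc[n],z)[:2].round(4))
    if n=="spool": print(c[...,2])
```

```text
disc 110 [293.5 230.2] rect [293.8 230.3] [11.3 10.6] 45.0 xy [ 0.5249 -0.0697] corn [array([ 0.524, -0.051]), array([ 0.543, -0.068]), array([ 0.526, -0.088]), array([ 0.507, -0.072])] scene xy [ 0.529  -0.0671]
tbar 39 [281.8 174.2] rect [281.5 174.5] [ 3. 15.] 90.0 xy [ 0.6586 -0.0287] corn [array([ 0.661, -0.01 ]), array([ 0.664, -0.047]), array([ 0.657, -0.047]), array([ 0.653, -0.011])] scene xy [ 0.6625 -0.0271]
spool 34 [202.4 190.5] rect [202.3 190.7] [7.1 4.9] 45.0 xy [0.5951 0.1564] corn [array([0.596, 0.167]), array([0.605, 0.16 ]), array([0.594, 0.146]), array([0.585, 0.153])] scene xy [0.5991 0.1599]
[[217 213 213 209 207 208 209 212 219 223 226 226 225 222 223 226]
 [220 219 217 214 211 216 219 221 225 227 228 231 232 232 233 234]
 [224 224 223 221 222 227 228 229 231 234 234 235 234 235 234 234]
 [228 229 231 231 230 227 224 222 225 232 234 233 234 234 234 234]
 [233 233 234 231 223 208 195 191 205 221 232 235 234 234 234 234]
 [232 233 233 222 201 173 156 156 172 200 225 234 235 234 234 234]
 [233 233 229 213 177 147 136 136 148 173 209 228 234 235 234 234]
 [233 232 230 213 171 140 136 136 140 149 179 211 230 233 233 234]
 [232 232 231 216 175 141 137 138 136 128 144 189 223 228 225 229]
 [232 232 232 221 188 149 133 134 125 113 124 177 214 223 222 223]
 [232 232 232 227 204 164 132 119 111 105 127 176 212 220 220 221]
 [231 231 232 231 219 187 144 120 114 118 144 187 213 220 220 219]
 [228 232 232 232 227 211 185 163 158 164 180 204 217 220 220 219]
 [226 231 232 232 231 227 218 211 210 205 210 215 218 219 219 218]
 [226 230 232 231 232 232 230 230 230 228 223 222 220 220 220 219]
 [224 230 231 230 232 232 233 233 234 233 230 226 225 224 224 221]]
```

arm_command([
  [-23, -21, 0, 0, 0, 0],
  [-23, -21, 0, 0, 0, 0],
  [-23, -21, 0, 0, 0, 0],
  [-23, -21, 0, 0, 0, 0],
  [-23, -21, 0, 0, 0, 0],
  [-23, -21, 0, 0, 0, 0],
  [-23, -21, 0, 0, 0, 0],
  [-23, -21, 0, 0, 0, 0],
  [-23, -21, 0, 0, 0, 0],
  [-23, -21, 0, 0, 0, 0],
  [-23, -21, 0, 0, 0, 0],
  [-23, -21, 0, 0, 0, 0],
  [-23, -21, 0, 0, 0, 0],
  [-23, -21, 0, 0, 0, 0],
  [-23, -21, 0, 0, 0, 0],
  [-23, -21, 0, 0, 0, 0],
  [-23, -21, 0, 0, 0, 0],
  [-23, -21, 0, 0, 0, 0],
  [-23, -21, 0, 0, 0, 0],
  [-23, -21, 0, 0, 0, 0],
], grip=-1, force=10)

```text
clock: 1.77
tool_pos: [0.5035, -0.0174, 0.2009]
tcp_rot: [0.223, 0.975, -0.0, -0.0]
force: [0.3, 1.9, 0.4]
finger_gap: 0.0005
```

arm_command([
  [-14, -12, 10, 0, 0, 0],
  [-15, -12, 20, 0, 0, 0],
  [-14, -11, 20, 0, 0, 0],
  [0, 0, 30, 0, 0, 0],
  [0, 0, 30, 0, 0, 0],
  [0, 0, 20, 0, 0, 0],
  [0, 0, 0, 0, 0, 0],
  [0, 0, 0, 0, 0, 0],
])

```text
clock: 2.43
tool_pos: [0.526, -0.0662, 0.0704]
tcp_rot: [0.224, 0.975, -0.0, -0.001]
force: [-1.1, 0.4, -0.2]
finger_gap: 0.0005
```

```bash
cat > look.py <<'E'
import sys;from h import *;from bench import arm
o=arm.observe();p=o["tool_pos"];print(o["clock"],p.round(4),o["force"].round(1))
ims=[]
for n in("scene","top"):
    s=arm.snapshot(n);u,v=proj(s,p);u=int(round(u));v=int(round(v));print(n,"tip px",proj(s,p))
    ims.append(cv2.resize(s["color"][v-35:v+35,u-35:u+35,::-1],(400,400),interpolation=2))
cv2.imwrite("pics/%s.png"%sys.argv[1],np.hstack(ims))
E
python3 look.py d1
```

```text
2.4333 [ 0.526  -0.0662  0.0704] [-1.1  0.4 -0.2]
scene tip px (np.float64(248.99681085499122), np.float64(168.25102388033739))
top tip px (np.float64(293.2839242942932), np.float64(227.61728283146644))
```

View pics/d1.png

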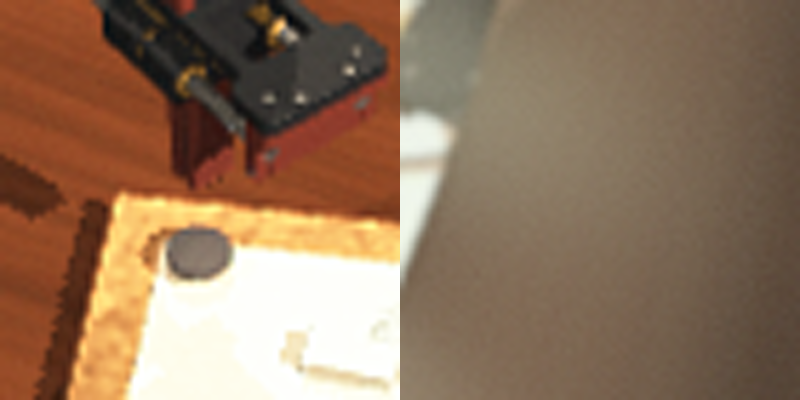

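Scene view: the closed fingertips (about (205,187) in the crop) are above the disc (200,252), as projected. In the top view the hand hides everything. Now I'll descend gently.

arm_command([
  [0, 0, 10, 0, 0, 0],
  [0, 0, 10, 0, 0, 0],
  [0, 0, 5, 0, 0, 0],
  [0, 0, 3, 0, 0, 0],
  [0, 0, 2, 0, 0, 0],
  [0, 0, 2, 0, 0, 0],
  [0, 0, 2, 0, 0, 0],
  [0, 0, 0, 0, 0, 0],
])

```text
clock: 3.2
tool_pos: [0.5267, -0.0661, 0.0368]
tcp_rot: [0.223, 0.975, -0.0, -0.0]
force: [0.3, -0.1, -0.2]
finger_gap: 0.0007
```

arm_command([
  [0, 0, 1, 0, 0, 0],
  [0, 0, 1, 0, 0, 0],
  [0, 0, 1, 0, 0, 0],
  [0, 0, 0, 0, 0, 0],
])

```text
clock: 3.53
tool_pos: [0.5268, -0.0661, 0.0339]
tcp_rot: [0.223, 0.975, 0.0, -0.0]
force: [0.1, 0.1, 0.0]
finger_gap: 0.0006
```

```bash
python3 look.py d2
```

```text
3.5333 [ 0.5268 -0.0661  0.0339] [0.1 0.1 0. ]
scene tip px (np.float64(249.0896945195577), np.float64(177.2831490454344))
top tip px (np.float64(292.149667226978), np.float64(229.64001155895193))
```

View pics/d2.png

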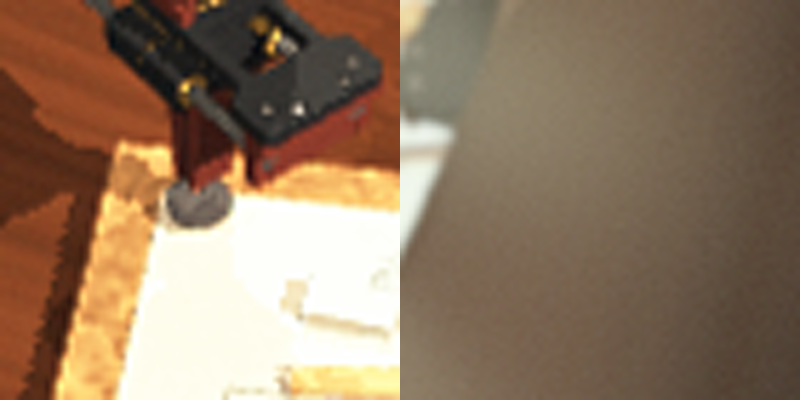

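The fingers reach the disc's rear edge in the crop ((195,192), disc centre (200,205)), but no force shows. I'll check fingertip and disc heights with depth.

Run:
```python
from h import *;from bench import arm
s=arm.snapshot("scene");P=cloud(s);C=s["color"]
for v in range(166,184):
    print(v,*["%d,%d,%d"%tuple((P[v,u]*1000).round()) for u in range(242,258,2)])
print()
h=cv2.cvtColor(C,cv2.COLOR_RGB2HSV)
for v in range(166,184): print(v,*["%3d/%3d/%3d"%tuple(h[v,u]) for u in range(242,258,1)])
```

```text
166 469,-119,0 534,-77,82 534,-71,85 542,-61,97 536,-58,93 529,-55,88 576,-26,147 580,-19,154
167 474,-117,1 532,-78,76 535,-70,83 541,-61,92 535,-58,88 529,-56,83 522,-53,78 579,-19,149
168 496,-105,24 534,-78,74 534,-71,77 541,-61,89 534,-59,82 527,-57,77 523,-53,75 457,-79,-2
169 498,-104,22 531,-79,66 534,-71,73 541,-61,85 533,-59,78 529,-55,76 520,-54,67 462,-76,0
170 502,-102,23 533,-78,64 534,-71,69 540,-62,79 534,-59,75 527,-57,69 522,-53,66 483,-66,20
171 503,-101,20 533,-78,60 535,-71,65 539,-63,74 533,-60,69 528,-56,66 525,-52,65 486,-65,20
172 509,-98,22 503,-95,19 533,-72,59 540,-62,71 533,-60,66 528,-56,62 492,-68,20 489,-63,20
173 509,-98,19 509,-92,22 534,-72,56 541,-62,68 533,-60,62 511,-65,37 497,-65,23 491,-62,18
174 514,-95,21 526,-83,39 522,-78,37 540,-62,63 532,-60,56 514,-63,37 498,-65,20 497,-59,21
175 518,-94,20 527,-82,36 524,-77,35 539,-63,58 522,-66,38 518,-62,37 515,-57,36 499,-58,19
176 520,-93,19 533,-79,39 529,-74,38 527,-69,38 526,-64,39 520,-61,35 519,-55,37 501,-57,17
177 527,-89,24 534,-78,36 532,-73,37 530,-68,37 528,-63,38 525,-58,37 523,-53,38 5
[... 3390 characters left out ...]
/111  13/ 53/111  11/ 52/108  12/ 57/111  17/ 75/156  20/ 69/241  30/ 14/255  30/  4/255  34/  7/255  30/  7/254
181  24/ 59/238  17/ 82/215  19/ 82/212  16/ 87/150  16/ 89/112  16/ 74/111  18/ 66/132  14/ 69/133  14/ 76/148  17/ 81/209  22/ 60/250  30/ 21/255  27/ 21/255  35/  6/255  35/  6/255  30/  5/254
182  30/ 12/255  24/ 61/237  24/ 61/242  25/ 58/243  25/ 59/244  23/ 63/237  27/ 47/244  24/ 57/243  23/ 51/250  30/ 15/255  30/ 19/255  26/ 23/255  27/ 19/254  45/  2/255  30/  2/254  30/  3/254
183  30/ 12/255  30/ 11/255  30/ 11/255  30/ 10/255  30/ 10/255  30/ 10/255  30/ 10/255  30/ 10/255  30/ 12/255  30/ 15/255  30/ 14/254  28/ 15/254  30/  9/254  40/  3/255  38/  4/255  30/  3/254
```

Depth shows the real finger end at z≈0.055 while the reported TCP is 0.034, so the fingertips end ~20 mm above the stated TCP. The disc top is at ~0.037 and the finger footprint centre is at (0.526,-0.0655), so xy is good. I'll keep going down with force checks.

arm_command([
  [0, 0, 5, 0, 0, 0],
  [0, 0, 4, 0, 0, 0],
  [0, 0, 3, 0, 0, 0],
  [0, 0, 2, 0, 0, 0],
  [0, 0, 1, 0, 0, 0],
  [0, 0, 1, 0, 0, 0],
  [0, 0, 1, 0, 0, 0],
])

```text
clock: 4.27
tool_pos: [0.5269, -0.0662, 0.017]
tcp_rot: [0.224, 0.975, 0.0, 0.0]
force: [-0.1, 0.4, -0.3]
finger_gap: 0.0004
```

arm_command([
  [0, 0, 1, 0, 0, 0],
  [0, 0, 1, 0, 0, 0],
])

```text
clock: 4.43
tool_pos: [0.5269, -0.0662, 0.0152]
tcp_rot: [0.224, 0.975, 0.0, 0.0]
force: [-1.0, -0.0, 2.8]
finger_gap: 0.0006
```

arm_command([
  [0, 0, 1, 0, 0, 0],
  [0, 0, 1, 0, 0, 0],
])

```text
clock: 4.6
tool_pos: [0.527, -0.0661, 0.0132]
tcp_rot: [0.223, 0.975, 0.0, 0.0]
force: [-0.6, -0.2, 3.0]
finger_gap: 0.0005
```

arm_command([
  [0, 0, 1, 0, 0, 0],
  [0, 0, 1, 0, 0, 0],
  [0, 0, 1, 0, 0, 0],
])

```text
clock: 4.85
tool_pos: [0.5269, -0.0662, 0.01]
tcp_rot: [0.223, 0.975, 0.0, 0.0]
force: [-0.6, -0.0, 1.9]
finger_gap: 0.0006
```

arm_command([
  [0, 0, 1, 0, 0, 0],
  [0, 0, 1, 0, 0, 0],
])

```text
clock: 5.02
tool_pos: [0.527, -0.0661, 0.008]
tcp_rot: [0.223, 0.975, 0.0, 0.0]
force: [0.3, 0.0, 3.3]
finger_gap: 0.0005
```

arm_command([
  [0, 0, 0.5, 0, 0, 0],
  [0, 0, 0.5, 0, 0, 0],
])

```text
clock: 5.18
tool_pos: [0.5269, -0.0661, 0.007]
tcp_rot: [0.223, 0.975, 0.0, 0.0]
force: [0.4, -0.0, 2.1]
finger_gap: 0.0007
```

arm_command([
  [0, 0, 0.5, 0, 0, 0],
  [0, 0, 0.3, 0, 0, 0],
])

```text
clock: 5.35
tool_pos: [0.527, -0.0661, 0.0065]
tcp_rot: [0.224, 0.975, 0.0, 0.0]
force: [-2.3, -0.3, 10.6]
finger_gap: 0.0007
```

arm_command([
  [0, 0, 0.4, 0, 0, 0],
  [0, 0, 0, 0, 0, 0],
])

```text
clock: 5.52
tool_pos: [0.527, -0.0662, 0.0065]
tcp_rot: [0.224, 0.975, 0.0, 0.0]
force: [-2.8, 0.8, 10.1]
finger_gap: 0.0009
```

arm_command([
  [0, 0, 0.4, 0, 0, 0],
  [0, 0, 0, 0, 0, 0],
])

```text
clock: 5.68
tool_pos: [0.527, -0.0662, 0.0064]
tcp_rot: [0.224, 0.975, 0.0, 0.0]
force: [-3.1, 0.6, 14.7]
finger_gap: 0.0006
```

The hard stop is at TCP z=0.0065, so the disc is home and the offset is 21.5 mm. The T-pin should stop at ~0.0095 and the push-pin at ~0.0265.

arm_command([
  [0, 0, -5, 0, 0, 0],
  [0, 0, -15, 0, 0, 0],
  [0, 0, -20, 0, 0, 0],
  [0, 0, -20, 0, 0, 0],
  [-20, 18, 0, 0, 0, 0],
  [-21, 19, 0, 0, 0, 0],
  [-21, 19, 0, 0, 0, 0],
  [-21, 18, 0, 0, 0, 0],
  [-21, 18, 0, 0, 0, 0],
  [0, 0, 15, 0, 0, 0],
  [0, 0, 10, 0, 0, 0],
  [0, 0, 0, 0, 0, 0],
])

```text
clock: 6.68
tool_pos: [0.658, -0.0286, 0.0373]
tcp_rot: [0.223, 0.975, -0.001, -0.003]
force: [-0.1, 0.3, 0.1]
finger_gap: 0.0005
```

```bash
python3 look.py d3
python3 - <<'E'
from h import *;from bench import arm
s=arm.snapshot("scene");P=cloud(s)
for v in range(206,224): print(v,*["%d,%d,%d"%tuple((P[v,u]*1000).round()) for u in range(230,252,2)])
m=P[171:186,238:262].reshape(-1,3);m=m[(m[:,2]>.025)];print("disc z",np.percentile(m[:,2],[50,90]),len(m))
E
```

```text
6.6833 [ 0.658  -0.0286  0.0373] [-0.1  0.3  0.1]
scene tip px (np.float64(239.14901378650148), np.float64(215.7490018687785))
top tip px (np.float64(281.3767697089331), np.float64(175.264408619674))
206 632,-71,23 627,-67,19 668,-36,87 672,-28,96 672,-22,100 706,3,156 705,8,157 720,21,182 720,26,186 718,30,186 714,33,183
207 635,-69,24 630,-66,19 667,-36,82 671,-28,92 670,-23,93 665,-21,88 708,9,157 719,21,178 721,26,183 721,32,187 718,35,185
208 636,-68,21 632,-65,18 668,-36,78 672,-28,88 671,-23,90 664,-21,82 709,10,156 718,20,172 724,28,185 722,32,185 721,36,186
209 639,-67,21 638,-61,22 667,-37,73 672,-28,83 668,-25,82 665,-21,80 659,-19,74 712,16,159 724,28,180 725,33,185 723,37,186
210 642,-65,21 638,-61,18 668,-37,69 672,-29,79 670,-24,81 664,-22,73 660,-18,71 713,17,157 723,27,175 724,33,180 724,38,184
211 643,-65,18 641,-60,19 668,-37,65 672,-29,76 669,-25,74 666,-20,73 660,-18,67 628,-30,20 722,27,170 725,33,178 724,38,180
212 648,-62,21 644,-58,18 644,-52,22 670,-30,67 669,-25,70 664,-22,66 635,-33,23 631,-29,20 722,27,166 726,34,176 724,37,175
213 650,-61,20 660,-48,41 6
[... 665 characters left out ...]
37 663,-18,40 660,-13,40 722,26,143 720,30,144 644,-5,24
219 668,-51,21 665,-47,20 664,-41,22 663,-36,24 659,-32,22 665,-22,36 663,-18,36 662,-12,39 661,-7,40 721,31,142 646,-3,24
220 669,-50,19 667,-45,20 666,-40,22 664,-35,22 662,-30,23 660,-25,23 665,-17,35 666,-10,40 662,-7,38 651,-7,23 648,-3,21
221 672,-49,19 672,-43,23 668,-39,20 668,-33,24 664,-30,21 662,-24,22 660,-20,22 659,-14,25 661,-8,31 655,-5,25 650,-2,20
222 676,-46,22 674,-42,22 671,-38,20 669,-33,21 668,-27,23 665,-23,22 664,-18,23 662,-13,25 659,-9,23 657,-4,23 653,0,21
223 679,-45,21 676,-41,20 675,-36,22 674,-30,24 670,-27,21 667,-22,21 666,-17,23 662,-13,19 662,-7,23 659,-3,22 656,1,21
disc z [0.18565797 0.23981594] 234
```

View pics/d3.png

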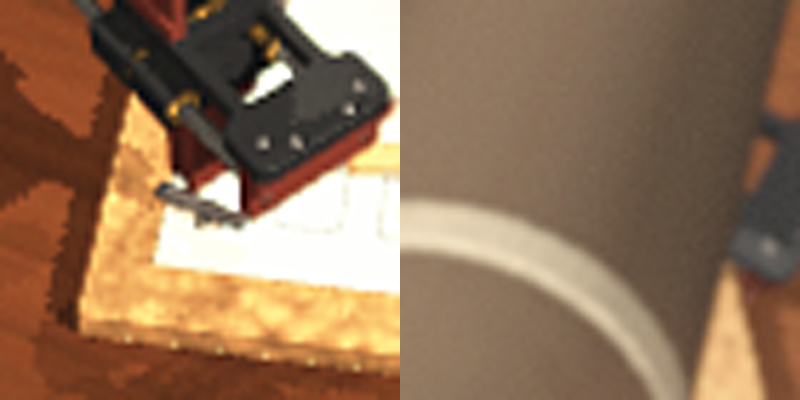

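The fingers are centred over the T-bar (bar centre ≈ (0.662,-0.027) by depth). Descending.

arm_command([
  [-2, 1, 6, 0, 0, 0],
  [0, 0, 5, 0, 0, 0],
  [0, 0, 3, 0, 0, 0],
  [0, 0, 1, 0, 0, 0],
  [0, 0, 1, 0, 0, 0],
  [0, 0, 1, 0, 0, 0],
])

```text
clock: 7.33
tool_pos: [0.6628, -0.0287, 0.0235]
tcp_rot: [0.224, 0.975, 0.0, 0.0]
force: [-0.2, -0.1, 0.5]
finger_gap: 0.0004
```

arm_command([
  [0, 0, 1, 0, 0, 0],
  [0, 0, 1, 0, 0, 0],
  [0, 0, 1, 0, 0, 0],
])

```text
clock: 7.58
tool_pos: [0.6629, -0.0286, 0.0205]
tcp_rot: [0.223, 0.975, 0.0, 0.0]
force: [-0.1, 0.1, -0.1]
finger_gap: 0.0007
```

arm_command([
  [0, 0, 1, 0, 0, 0],
  [0, 0, 1, 0, 0, 0],
  [0, 0, 1, 0, 0, 0],
])

```text
clock: 7.83
tool_pos: [0.6629, -0.0286, 0.0177]
tcp_rot: [0.223, 0.975, 0.0, 0.0]
force: [-1.0, 0.4, 2.4]
finger_gap: 0.0004
```

arm_command([
  [0, 0, 1, 0, 0, 0],
  [0, 0, 1, 0, 0, 0],
  [0, 0, 1, 0, 0, 0],
  [0, 0, 1, 0, 0, 0],
])

```text
clock: 8.17
tool_pos: [0.6629, -0.0286, 0.0134]
tcp_rot: [0.223, 0.975, 0.0, 0.0]
force: [-0.7, -0.2, 2.4]
finger_gap: 0.0002
```

arm_command([
  [0, 0, 1, 0, 0, 0],
  [0, 0, 1, 0, 0, 0],
  [0, 0, 1, 0, 0, 0],
])

```text
clock: 8.42
tool_pos: [0.6629, -0.0286, 0.0104]
tcp_rot: [0.223, 0.975, 0.0, 0.0]
force: [-0.4, 0.4, 3.5]
finger_gap: 0.0005
```

arm_command([
  [0, 0, 0.6, 0, 0, 0],
  [0, 0, 0.6, 0, 0, 0],
  [0, 0, 0, 0, 0, 0],
])

```text
clock: 8.67
tool_pos: [0.6629, -0.0286, 0.0095]
tcp_rot: [0.223, 0.975, 0.0, 0.0]
force: [-1.8, 0.4, 5.8]
finger_gap: 0.0003
```

arm_command([
  [0, 0, 0.4, 0, 0, 0],
  [0, 0, 0, 0, 0, 0],
  [0, 0, -5, 0, 0, 0],
  [0, 0, -15, 0, 0, 0],
  [0, 0, -25, 0, 0, 0],
  [0, 0, -25, 0, 0, 0],
  [20, 20, 0, 0, 0, 0],
  [24, 24, 0, 0, 0, 0],
  [24, 24, 0, 0, 0, 0],
  [24, 24, 0, 0, 0, 0],
  [24, 25, 0, 0, 0, 0],
  [23, 24, 0, 0, 0, 0],
  [0, 0, 15, 0, 0, 0],
  [0, 0, 15, 0, 0, 0],
  [0, 0, 0, 0, 0, 0],
])

```text
clock: 9.92
tool_pos: [0.5968, 0.1595, 0.0463]
tcp_rot: [0.223, 0.975, -0.001, -0.002]
force: [-0.8, -0.5, -0.4]
finger_gap: 0.0007
```

```bash
python3 look.py d4
python3 - <<'E'
from h import *;from bench import arm
s=arm.snapshot("scene");P=cloud(s)
for v in range(206,232): print(v,*["%d,%d,%d"%tuple((P[v,u]*1000).round()) for u in range(308,328,2)])
for n,(a,b,c,e) in dict(disc=(168,190,238,260),tbar=(208,228,226,252)).items():
    m=P[a:b,c:e].reshape(-1,3);m=m[(m[:,2]>.025)];print(n,"z",np.percentile(m[:,2],[25,50,75]).round(4),len(m))
E
```

```text
9.9167 [0.5968 0.1595 0.0463] [-0.8 -0.5 -0.4]
scene tip px (np.float64(316.8927299922791), np.float64(222.7537620023312))
top tip px (np.float64(201.7910231996137), np.float64(191.19284273592558))
206 540,117,23 538,121,24 534,126,21 605,145,118 633,156,158 636,160,164 638,165,169 636,169,169 634,173,169 627,176,163
207 543,118,23 539,122,21 540,128,24 605,146,115 633,156,154 637,161,162 639,166,167 638,170,168 635,174,167 634,178,167
208 548,119,26 542,123,20 542,129,23 605,146,110 606,151,115 635,161,156 639,166,163 637,170,163 636,174,164 636,178,167
209 549,120,22 545,124,20 545,130,24 604,147,106 608,152,114 610,157,119 640,167,161 637,171,160 638,175,164 638,179,166
210 551,121,21 550,126,23 546,131,21 606,148,104 606,152,107 611,158,116 639,167,157 612,167,123 604,170,115 640,180,166
211 555,122,22 552,127,21 549,132,20 606,148,101 608,153,106 610,158,112 612,163,118 609,167,116 599,170,106 640,181,163
212 555,123,18 555,128,21 555,133,24 606,149,97 606,153,100 610,159,108 614,164,116 606,167,108 597,170,99 535,166,19
213 559,124,20 556,129,19 556,134,22 606,149,93 606,154,96
[... 1479 characters left out ...]
04,160,43 602,165,42 584,167,19 585,172,24 583,177,24 578,181,21
227 602,141,21 600,145,22 596,149,19 604,156,35 605,161,39 603,166,39 590,168,23 586,173,22 584,177,22 581,182,20
228 605,142,22 602,146,21 601,151,22 606,157,33 606,162,36 602,166,34 591,169,21 590,174,23 588,179,23 581,183,17
229 607,143,21 606,147,22 605,152,24 600,156,20 604,162,29 597,166,22 594,170,21 593,175,23 588,179,19 586,184,20
230 611,144,23 608,148,22 606,153,21 604,158,22 601,162,21 600,167,22 598,172,23 596,176,23 594,181,23 588,185,18
231 614,145,22 611,149,21 608,154,21 607,159,22 604,163,21 603,168,23 600,172,21 598,177,22 598,182,25 592,186,20
disc z [0.0264 0.0275 0.0285] 85
tbar z [0.0273 0.0292 0.0308] 67
```

View pics/d4.png

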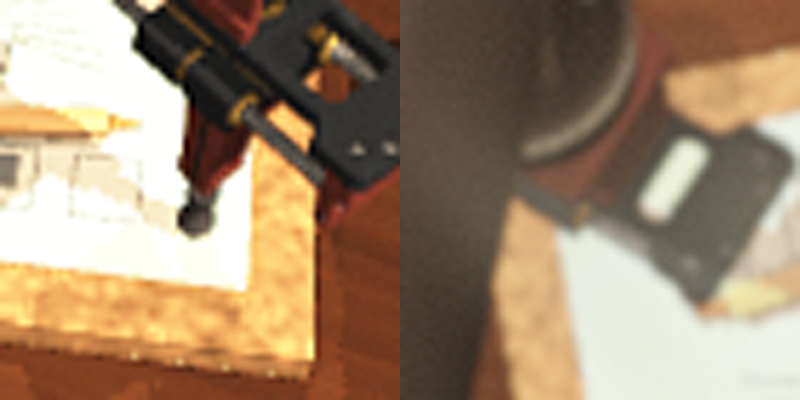

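Depth confirms the disc (top 0.0275) and T-bar (top ~0.030) are home, and the fingers are centred over the push-pin at (0.598,0.159). Descending.

arm_command([
  [0, 0, 3, 0, 0, 0],
  [0, 0, 2, 0, 0, 0],
  [0, 0, 1, 0, 0, 0],
  [0, 0, 1, 0, 0, 0],
  [0, 0, 1, 0, 0, 0],
])

```text
clock: 10.48
tool_pos: [0.5992, 0.1587, 0.0409]
tcp_rot: [0.224, 0.975, 0.0, 0.0]
force: [0.2, 0.1, 0.2]
finger_gap: 0.0006
```

arm_command([
  [0, 0, 1, 0, 0, 0],
  [0, 0, 1, 0, 0, 0],
  [0, 0, 1, 0, 0, 0],
  [0, 0, 1, 0, 0, 0],
])

```text
clock: 10.82
tool_pos: [0.5991, 0.1589, 0.0369]
tcp_rot: [0.223, 0.975, 0.0, 0.0]
force: [-1.1, -0.6, 3.1]
finger_gap: 0.0006
```

arm_command([
  [0, 0, 1, 0, 0, 0],
  [0, 0, 1, 0, 0, 0],
  [0, 0, 1, 0, 0, 0],
])

```text
clock: 11.07
tool_pos: [0.5991, 0.1589, 0.0339]
tcp_rot: [0.223, 0.975, 0.0, 0.0]
force: [-0.4, -0.5, 2.4]
finger_gap: 0.0004
```

arm_command([
  [0, 0, 1, 0, 0, 0],
  [0, 0, 1, 0, 0, 0],
  [0, 0, 1, 0, 0, 0],
  [0, 0, 1, 0, 0, 0],
])

```text
clock: 11.4
tool_pos: [0.5991, 0.1589, 0.0298]
tcp_rot: [0.223, 0.975, 0.0, 0.0]
force: [-1.1, -0.3, 2.7]
finger_gap: 0.0004
```

arm_command([
  [0, 0, 1, 0, 0, 0],
  [0, 0, 1, 0, 0, 0],
  [0, 0, 0.6, 0, 0, 0],
])

```text
clock: 11.65
tool_pos: [0.5991, 0.1589, 0.0271]
tcp_rot: [0.223, 0.975, 0.0, 0.0]
force: [-0.2, 0.5, 2.9]
finger_gap: 0.0008
```

arm_command([
  [0, 0, 0.6, 0, 0, 0],
  [0, 0, 0.3, 0, 0, 0],
  [0, 0, 0, 0, 0, 0],
])

```text
clock: 11.9
tool_pos: [0.5992, 0.159, 0.0268]
tcp_rot: [0.223, 0.975, 0.0, 0.0]
force: [-1.8, -1.5, 6.7]
finger_gap: 0.0005
```

Hit the stop. Hold briefly, then retract and check.

arm_command([
  [0, 0, 0.4, 0, 0, 0],
  [0, 0, 0, 0, 0, 0],
  [0, 0, -5, 0, 0, 0],
  [0, 0, -15, 0, 0, 0],
  [0, 0, -30, 0, 0, 0],
  [0, 0, -40, 0, 0, 0],
  [0, 0, -40, 0, 0, 0],
  [15, 15, -30, 0, 0, 0],
  [20, 20, 0, 0, 0, 0],
  [20, 20, 0, 0, 0, 0],
  [20, 20, 0, 0, 0, 0],
  [20, 20, 0, 0, 0, 0],
  [20, 20, 0, 0, 0, 0],
  [20, 20, 0, 0, 0, 0],
  [20, 20, 0, 0, 0, 0],
  [15, 15, 0, 0, 0, 0],
  [0, 0, 0, 0, 0, 0],
  [0, 0, 0, 0, 0, 0],
])

```text
clock: 13.4
tool_pos: [0.5191, 0.3873, 0.1854]
tcp_rot: [0.222, 0.975, -0.0, -0.0]
force: [0.0, -0.5, 1.0]
finger_gap: 0.0005
```

Run:
```python
import pickle;from h import *;from bench import arm
o=arm.observe();print(o["clock"],o["tool_pos"],o["force"])
d=pickle.load(open("s0.pkl","rb"));S=arm.snapshot("scene");T=arm.snapshot("top")
for nm,s in(("before",d["scene"]),("after",S)):
    P=cloud(s)
    for n,(x,y,r) in dict(disc=(.527,-.066,.012),tbar=(.662,-.027,.004),spool=(.599,.159,.006)).items():
        m=P[np.hypot(P[...,0]-x,P[...,1]-y)<r];m=m[m[:,2]>.025];print(nm,n,np.percentile(m[:,2],[50,85]).round(4),len(m))
cv2.imwrite("pics/end.png",np.vstack([np.hstack([cv2.resize(q[165:250,215:345,::-1],(400,262)) for q in(d["scene"]["color"],S["color"])]),cv2.resize(T["color"][:,:,::-1],(800,600))[150:480]]))
```

```text
13.4 [0.51911351 0.387264   0.18539877] [ 0.01387052 -0.46641343  0.97597013]
before disc [0.0372 0.039 ] 42
before tbar [0.039  0.0396] 7
before spool [0.0515 0.0592] 31
after disc [0.0281 0.0295] 45
after tbar [0.0289 0.0309] 9
after spool [0.0464 0.0488] 24
```

View pics/end.png

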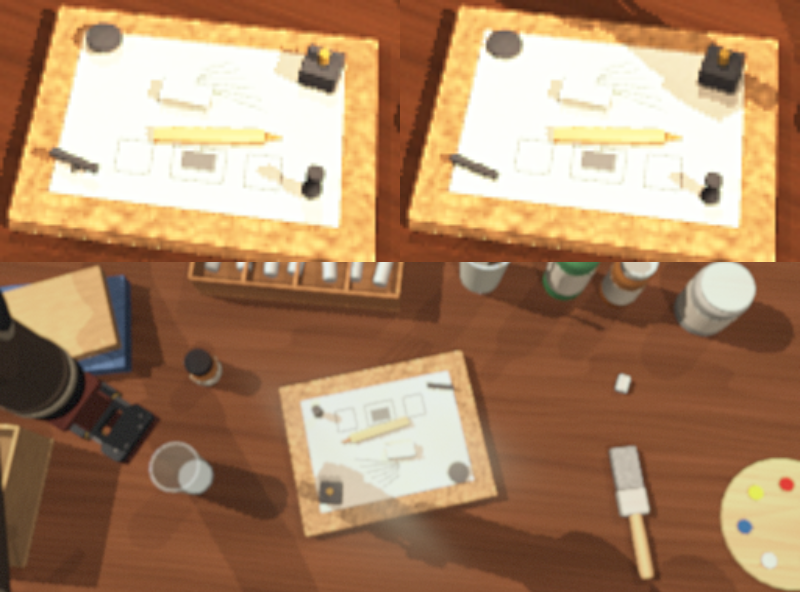

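The before and after crops match except for the three pins, which now sit on the card. The bystanders haven't moved, and the hand is well clear in the air. Handing in.

```bash
python3 -c "
from bench import arm
print(arm.job_done())"
```

```text
the job is handed in; nothing more can be done
None
```

I pressed the three pins home with the closed fingertips, in order: thumbtack, T-pin, push-pin. Each went in at about 3 N until it hit its stop, and the highest force I read was about 15 N, on the thumbtack. The job was handed in soon after the 13.4 s mark; no verdict was reported.

- **Pin heights:** the last depth image puts the head tops at about 28, 31 and 48–49 mm above the table (nominal 28, 31 and 48). The T-pin and push-pin figures come from only 9 and 24 depth points. The reported TCP heights at the three stops agree with each other within 0.3 mm.
- **Bystanders:** by eye, the before and after pictures show the weight, eraser and pencil where they started. I saw no shift in the tumbler, ink jar, brush or sharpener. I did not measure any of these distances. The hand ended clear of everything.
- **Disagreements:** the closed fingertips ended about 21.5 mm above the reported TCP, which I found from depth and from the force at contact, and I corrected for it. The two cameras disagreed by about 4–5 mm in position, so I averaged them and then checked the T-pin and push-pin alignment by depth.

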